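Hang the carrier under the hopper spout and hold the shutter open

TASK

Get the bolt hopper ready to fill: hook the yellow carrier onto the rail at the loading end (between the red ring and the post), slide it along the rail to the middle of the green ring and leave it hanging there by itself. Then pull the orange spring-return shutter handle out until its middle is level with the green flag and finish while holding it there with the gripper, for it shuts when let go. Keep the shutter shut until the carrier hangs at the green ring, and leave the other things on the table where they are.

Things in the scene. Friction and masses are not known exactly. Their poses are not given: they have to be found in the camera images.
- station: Fixed bolt-filling station (all its parts share its axes). Origin on the table below the rail's axis; y runs along the rail, z up, x level, away from the robot (yaw -0.15 to 0.2). The steel rail, 10 mm thick, has its axis at x = 0, 180 mm high, from the hopper (y = -145 mm) to a dark post (y = 197 to 213 mm, 190 mm high). 
- hopper (a point): Top centre, 200 mm above the table, of the station's blue and grey hopper, a fixed box 150 (x) x 130 (y) mm, in which the shutter slides; bolts lie in it.
- red_ring (a point): Middle of the red ring, 12 mm long, painted on the rail (on its axis), 50 mm on the +y side of the station's origin. The loading end is the rail between this ring and the post, 147 mm of it. Thin marker posts, 150 mm high, red and green, stand level with the two rings, 68 mm behind the rail (+x).
- spout: Spout, fixed but set anew each run along the rail; station's axes. Origin: on the rail's axis in the middle of the 20 mm long green ring, the mark for the carrier's middle. Its trough runs under the rail from 25 mm on the -y side of this point to the hopper, 69 to 94 mm below the rail's axis, 44 mm wide; the tray of a hanging carrier passes 28 mm below it.
- carrier: Loose carrier, 0.2 to 0.4 kg, 208 mm high, stands on the table: yellow open tray 64 x 64 x 28 mm, steel strap on its -x side rising to a roof-shaped hook, black grip tab on top. Origin: underside, straight below hook and tab; z up. The hook is open to +x, over the tray: the rail enters there. It must hang with its +x pointing like the station's +x, so it comes from the robot's side.
- hook_seat (a point): Point of the carrier where the rail's axis lies when it hangs, 150 mm above the carrier's origin, under the hook's roof. The short lip on the hook's +x side has its inner face 18 mm from here and its lower edge 23 mm below: raise it over the rail, move on 22 mm or more, to this point, then lower until the roof sits on the rail.
- carrier_grip (a point): Point to grip on the carrier: in the black tab, 187 mm above the carrier's origin. The tab is 10 mm thick (carrier x), 30 mm wide (y), from 158 to 208 mm above the origin; grip it from above across its thickness.
- shutter: Spring-return shutter. Origin: middle of its upright orange handle, 12 mm thick (x), 32 mm wide (y), 60 mm high (top 30 mm above the origin), 155 mm above the table. Slides along station x only; pulled towards -x (to the robot) it opens, up to 85 mm. At rest there are 69 mm between handle and hopper. Spring: about 4 N at rest plus 0.8 N per 10 mm; shuts at once when let go.
- flag: Green flag on a fixed level bar beside the handle, set anew each run, 35 to 60 mm out from the resting handle. Origin: in the flag's mid-plane, 110 mm above the table, 45 mm to the +y side of the handle's path; its fin is 4 mm thick (x), 18 mm wide, top 37 mm above the origin. The shutter is at the mark when the middle of the handle has the same station x as this origin.
- casting: dark grey iron casting, 60 x 30 x 38 mm, loose; not part of the job. Origin: centre of its underside.
- yellow_box: open yellow plastic box, 110 x 75 x 45 mm, loose; not part of the job. Origin: centre of its underside.
- spanner: steel spanner lying flat, 170 mm long, loose; not part of the job. Origin: near the middle of its underside.
- jar: closed jar, 70 mm across, 90 mm high, loose; not part of the job. Origin: centre of its underside.
- carton: brown carton, 90 x 100 x 70 mm, loose; not part of the job. Origin: centre of its underside.
- mug: white mug, 76 mm across, 90 mm high, loose; not part of the job. Origin: centre of its underside.
- big_bolt: steel bolt standing on its 32 mm wide head, 70 mm high, loose; not part of the job. Origin: centre of its underside.
Not all that is in view belongs to the job. Several things look just like the spout: the one meant starts farthest to the robot's right.

How it is judged:
By the outcome, as a careful person would: the job done as asked, in the order asked, and still so for the second after the job is handed in, while the arm keeps its last pose, push and grip.
It also fails if it takes over 58 s, if anything falls off the work surface, if the arm or the gripper's body presses on something with over 40 N, if the wrist force passes 120 N, or if a joint passes its speed limit or range.

ROBOT

A 6-joint arm with a two-finger parallel gripper is mounted at the origin on the work surface. World frame = base frame: x ahead of the robot, y to its left, z up, the work surface at z = 0. Lengths are in m, angles in rad, forces in N, time in s.
With the tool pointing down it reaches from about 0.225 to 0.875 m from the base axis. Payload 3.4 kg.
Tool frame: the origin (TCP) lies midway between the tips of the shut fingers; the grasp point (between the pads) lies 19 mm behind it; z points along the fingers, y is the line along which they close (so a half turn about z gives the same grasp; the last joint's range is limited). The gripper opens to 85 mm and grips with 20 to 120 N. Pads are 22 mm wide; open, the fingers measure 114 mm over their backs; the gripper's body (76 mm by 85 mm) begins 54 mm behind the grasp point. The pads swing forward as they close: fully open they stand 13 mm farther back than shut.
Start: joints at [1.022, 0.276, 1.505, -0, 1.361, -0.121], TCP at [0.239, 0.523, 0.231] pointing down, gripper open.
Joint ranges: [-2.89, 2.89], [-0.75, 2.08], [0.22, 2.7], [-1.18, 4.32], [0.11, 2.71], [-2.7, 2.7]. Speed limits (rad/s): [2.57, 2.57, 3.14, 3.14, 3.14, 3.14].

INTERFACE

Orientations are given as a 3x3 rotation matrix whose columns are the frame's x, y, z axes.
In Python, from cell import bot, vision, spotter gives the robot as it stands. The module is installed in compiled form; this text tells all that it offers.
- The arm moves only by the tool move_arm, never from a script. Its argument "deltas" is a list of rows, each a list of 6 numbers: the shift along the tool's x, y, z scaled (see below), then the turn, a rotation vector about the tool's x, y, z scaled (see below). A call has exactly 10 rows; each row shifts and turns the commanded pose from where the row before left it, along the tool's axes as they then stand; what a row does not reach is not made up. The controller multiplies each number of a shift by 3 cm and each number of a turn by pi/2 rad. A row lasts 1/10 s, in which the tool goes at most 50 mm and 8.59 degrees, less where a joint would pass 70% of its speed; a pose out of reach is approached as far as the arm can. A call with a number of a shift or a turn outside -1 to 1 is refused whole. A call with a gripper value outside its range is refused whole. "fingers" is the opening, from -1 (shut) to 1 (fully open), set as the call begins (left out, the last holds). The fingers move at their own pace and stop on an object; the grip force is fixed at half the most. Time passes only in rows, so rows that do not move let the fingers close, or fill a call up. It gives the time, the measured TCP pose, the force, the opening and the grip force at its end, in the units of the state.
- bot.state(): the state, without advancing time (a new reading comes with each control period).
- vision.grab_frame(name): name is "side" or "top" or "wrist"; returns (picture, depth): 480x640x3 uint8, red, green, blue; 480x640 float32, m along the optical axis (not along the pixel's ray), 0 where there is no reading.
- vision.camera_info(name): a dict with "camera_matrix" (3x3 intrinsics, pixels), "R" (3x3) and "t" (3): a world point X has camera coordinates R X + t; the wrist camera has in their place "T_tool_cam" (4x4, takes a point from camera to tool coordinates, whose origin is the TCP and whose axes are the flange's). Camera axes: x right, y down, z forward; pixel columns grow to the right and rows downward; lengths in m; the calibration is good to about 2 mm. A picture is of the moment at which its call begins: read the wrist's pose just before it. camera_info takes no time and is no camera call.
- bot.sign_off(): hands the job in; it is judged then, once.
Trained networks look in the newest picture that a camera, given by its name, has taken for a name from the list of things; names that differ only in an ending like _2 or _b are one class to them, and where a whole thing is asked for, a point or a joint stands for the part that bears it (a point fixed in the world has none). Each returns a list of dicts, best first, with "score" (0 to 1); they miss things now and then, are a little off and sometimes report something else, mostly with a low value. They report only what shows in the picture. A call takes as long as a camera call. They do not tell look-alikes from the thing itself.
- spotter.search_frame(camera, target): "extent" ([left, top, right, bottom] in pixels, round what is visible of it).
- spotter.place_of(camera, target): "centre" ([row, column] in pixels: a listed point, or the origin of a listed thing).
The state is a dict: "clock": time; "joint_positions": joint angles; "joint_vel": joint speeds; "joint_torque": joint torques, N m; "position": TCP position; "tool_rot": TCP orientation; "wrist_force": force on the tool from outside, world axes, zero at the start; "moment": the same for the moment, N m; "opening": finger opening in m; "gripper_force": force on a finger pad.
Only numpy, scipy, OpenCV 4.12 (cv2) and the standard library are available. Lean on these libraries where they do the work, as an engineer would, in place of code of your own. Each camera call takes 0.05 s, during which the arm holds its last target. There are 200 camera calls.

## Working session

There is one attempt and no reset: what is moved stays moved. The work goes in short steps, Python scripts to look and compute and a tool call to move; the robot and the scene stay as the last step left them, time stands still between calls to the robot, and variables do not carry over. Pictures are saved under pics/ and viewed, at most 10 in all, crops included, and the job is handed in when it is done.

Besides the shell and the picture viewer there is one more tool, called after ">>>" by a JSON object that holds its "op" and its "data". move_arm: Moves the arm, as the interface text tells. Shifts and turns lie within -1 to 1; 1 stands for 3 cm of shift or pi/2 rad of turn. Its arguments: {"type":"object","properties":{"deltas":{"type":"array","items":{"type":"array","items":{"type":"number","minimum":-1,"maximum":1}}},"fingers":{"type":"number"}},"required":["deltas"]}

```bash
mkdir -p pics; cat > h.py <<'E'
import numpy as np, cv2
from cell import bot, vision, spotter
def grab(c):
    s=bot.state(); im,d=vision.grab_frame(c); i=vision.camera_info(c); K=np.array(i["camera_matrix"])
    if c=="wrist":
        T=np.eye(4);T[:3,:3]=s["tool_rot"];T[:3,3]=s["position"];W=T@np.array(i["T_tool_cam"])
    else:
        W=np.eye(4);R=np.array(i["R"]);W[:3,:3]=R.T;W[:3,3]=-R.T@np.array(i["t"])
    return im,d,K,W
def ray(K,W,r,c):
    v=W[:3,:3]@np.array([(c-K[0,2])/K[0,0],(r-K[1,2])/K[1,1],1]);return W[:3,3],v
def at_z(K,W,r,c,z):
    o,v=ray(K,W,r,c);return o+v*(z-o[2])/v[2]
def at_d(K,W,r,c,d):
    o,v=ray(K,W,r,c);return o+v*d
def cloud(d,K,W):
    r,c=np.mgrid[0:480,0:640]
    P=np.stack([(c-K[0,2])/K[0,0]*d,(r-K[1,2])/K[1,1]*d,d],-1)
    return P@W[:3,:3].T+W[:3,3]
def tri(obs):
    A=np.zeros((3,3));b=np.zeros(3)
    for o,v in obs:
        v=v/np.linalg.norm(v);M=np.eye(3)-np.outer(v,v);A+=M;b+=M@o
    return np.linalg.solve(A,b)
E
cat > a.py <<'E'
from h import *
np.set_printoptions(precision=4,suppress=True)
Z=dict(hopper=.2,red_ring=.18,spout=.18,carrier=0,hook_seat=.15,carrier_grip=.187,shutter=.155,flag=.11)
for c in ("side","top"):
    im,d,K,W=grab(c); cv2.imwrite(f"pics/{c}0.png",im[:,:,::-1]); print(c,W[:3,3],W[:3,2])
    for n,z in Z.items():
        for q in spotter.place_of(c,n)[:5]:
            r,cc=q["centre"]; print(n,round(q["score"],2),np.round([r,cc]),at_z(K,W,r,cc,z), at_d(K,W,r,cc,d[int(min(r,479)),int(min(cc,639))]))
E
python3 a.py
```

```text
side [-0.1458 -0.7759  0.7982] [ 0.5524  0.6328 -0.5427]
hopper 0.83 [231. 449.] [ 0.7097 -0.2162  0.2   ] [ 0.7621 -0.1819  0.1634]
red_ring 0.62 [205. 349.] [0.6498 0.0342 0.18  ] [0.6463 0.0305 0.1828]
red_ring 0.19 [281. 404.] [ 0.5205 -0.2575  0.18  ] [ 0.542  -0.2407  0.16  ]
spout 0.76 [229. 170.] [0.2685 0.2134 0.18  ] [0.2651 0.2052 0.1851]
spout 0.74 [220. 378.] [ 0.6519 -0.0616  0.18  ] [ 0.6544 -0.0594  0.1781]
carrier 0.94 [293. 276.] [0.4421 0.0615 0.    ] [0.438  0.0556 0.0056]
hook_seat 0.61 [242. 277.] [0.4462 0.0538 0.15  ] [0.4352 0.0384 0.162 ]
hook_seat 0.61 [395. 466.] [ 0.4027 -0.4948  0.15  ] [ 0.5199 -0.4347  0.0114]
hook_seat 0.48 [283. 401.] [ 0.5428 -0.2326  0.15  ] [ 0.5423 -0.233   0.1505]
carrier_grip 0.64 [229. 278.] [0.4448 0.0458 0.187 ] [0.4394 0.0384 0.1925]
carrier_grip 0.56 [426. 432.] [ 0.2886 -0.5131  0.187 ] [ 0.3836 -0.4557  0.0533]
shutter 0.89 [283. 404.] [ 0.5417 -0.2413  0.155 ] [ 0.5451 -0.2387  0.1518]
shutter 0.34 [242. 277.] [0.4391 0.044  0.155 ] [0.4402 0.0456 0.1538]
flag 0.54 [296. 373.] [ 0.5074 -0.1927  0.11  ] [ 0.4974 -0.2016 
[... 471 characters left out ...]
72 0.    ] [0.4414 0.0457 0.2069]
hook_seat 0.88 [284. 293.] [0.4422 0.0555 0.15  ] [0.4428 0.052  0.2073]
hook_seat 0.43 [321. 172.] [0.3519 0.3293 0.15  ] [0.3409 0.3664 0.0102]
carrier_grip 0.72 [147. 264.] [0.747  0.1236 0.187 ] [0.7682 0.1345 0.092 ]
carrier_grip 0.59 [285. 292.] [0.4401 0.0556 0.187 ] [0.4404 0.0544 0.2064]
carrier_grip 0.35 [281. 290.] [0.4473 0.0587 0.187 ] [0.4475 0.0573 0.2084]
shutter 0.69 [239. 422.] [ 0.5484 -0.2359  0.155 ] [ 0.5464 -0.2314  0.1832]
flag 0.63 [256. 489.] [ 0.5143 -0.3984  0.11  ] [ 0.5181 -0.4224  0.0214]
flag 0.55 [265. 399.] [ 0.4894 -0.1904  0.11  ] [ 0.4895 -0.1908  0.1066]
flag 0.26 [318. 170.] [0.3558 0.3441 0.11  ] [0.3479 0.3734 0.0013]
```

```bash
sleep 1; ls pics
```

```text
side0.png
top0.png
```

View pics/side0.png

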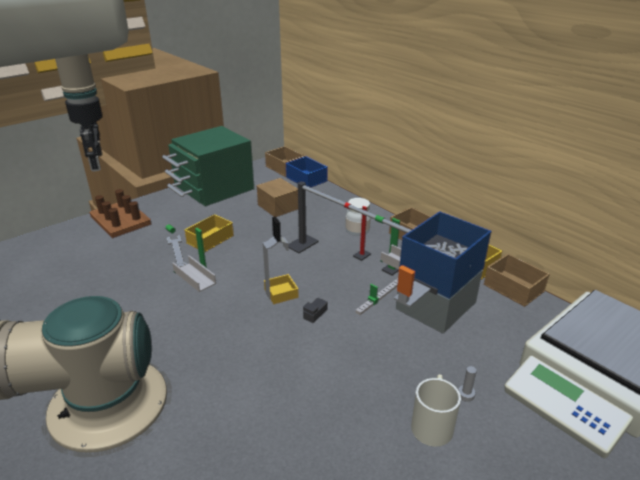

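View pics/top0.png

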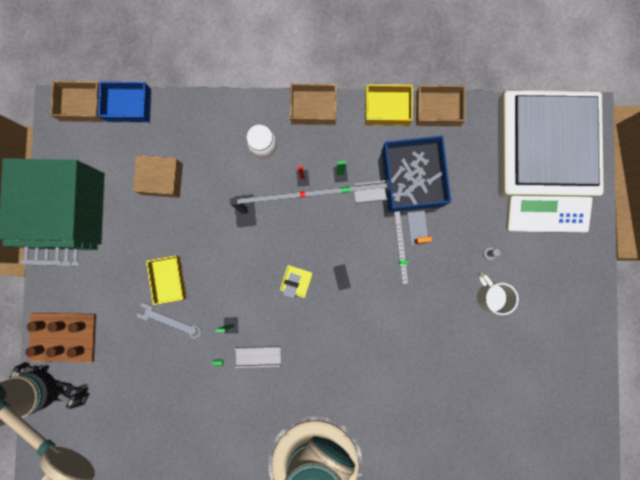

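Top view: post (243,205), red ring (302,194), green ring (345,190), hopper (417,173), handle (423,240), flag (404,263), carrier (295,282) turned, casting beside it (342,276). The left "spout" at (258,357) is the decoy.

```bash
cat > b.py <<'E'
from h import *
np.set_printoptions(precision=4,suppress=True)
def near(P,x,y,r): return np.hypot(P[...,0]-x,P[...,1]-y)<r
for c in ("side","top"):
    im,d,K,W=grab(c); P=cloud(d,K,W); hsv=cv2.cvtColor(im,cv2.COLOR_RGB2HSV); H,S,V=[hsv[...,k].astype(int) for k in range(3)]; ok=d>0
    print("==",c)
    # rail
    m=ok&(P[...,2]>.165)&(P[...,2]<.2)&(P[...,0]>.6)&(P[...,0]<.7)&(P[...,1]>-.1)&(P[...,1]<.16)
    q=P[m]; 
    if len(q)>20:
        vx,vy,x0,y0=cv2.fitLine(q[:,:2].astype(np.float32),cv2.DIST_HUBER,0,.01,.01).ravel(); print("rail n",len(q),"yaw",np.arctan2(-vx/np.sign(vy),abs(vy)),"pt",x0,y0,"z",np.median(q[:,2]), q[:,1].min(),q[:,1].max())
    def blob(name,m,z=None):
        q=P[m]; 
        if len(q)<4: print(name,"none");return
        rr,cc=np.nonzero(m); print(name,len(q),"med",np.median(q,0),"lo",np.percentile(q,3,0),"hi",np.percentile(q,97,0),"pix",rr.mean(),cc.mean(), at_z(K,W,rr.mean(),cc.mean(),z) if z else "")
        a=cv2.minAreaRect((q[:,:2]*1000).astype(np.float32)); print("   rect",a)
    g=ok&(H>45)&(H<75)&(S>120)
    rd=ok&((H<6)|(H>174))&(S>150)
    orr=ok&(H>=6)&(H<20)&(S>180)
    blob("green ring",g&near(P,.655,-.057,.03)&(P[...,2]>.165),.183)
    blob("red ring",rd&near(P,.65,.035,.03)&(P[...,2]>.165),.183)
    blob("flag",g&near(P,.5,-.195,.05)&(P[...,2]>.09))
    blob("handle",orr&near(P,.545,-.236,.06)&(P[...,2]>.1))
    blob("handle top",orr&near(P,.545,-.236,.06)&(P[...,2]>.175),.185)
    y=ok&(H>=20)&(H<35)&(S>130)
    blob("tray",y&near(P,.44,.055,.08))
    blob("tab",near(P,.44,.055,.06)&ok&(V<70)&(P[...,2]>.15))
    blob("tabtop",near(P,.44,.055,.06)&ok&(P[...,2]>.195),.208)
    blob("postish",near(P,.637,.17,.04)&ok&(P[...,2]>.17),.19)
    blob("casting",near(P,.445,-.055,.06)&ok&(P[...,2]>.02))
E
python3 b.py; python3 - <<'E'
import cv2
a=cv2.imread('pics/top0.png')[255:310,265:365];b=cv2.imread('pics/side0.png')[200:315,235:335]
a=cv2.resize(a,(400,220),interpolation=2);b=cv2.resize(b,(400,460),interpolation=2)
import numpy as np
o=np.zeros((460,800,3),np.uint8);o[:220,:400]=a;o[:,400:]=b;cv2.imwrite('pics/c1.png',o)
E
```

```text
== side
rail n 408 yaw 0.11958869 pt 0.64446306 0.01854904 z 0.18281663631305478 -0.09919679980297058 0.1595334389294315
green ring 27 med [ 0.6524 -0.062   0.1843] lo [ 0.6477 -0.0709  0.1807] hi [ 0.6572 -0.0528  0.1882] pix 218.1851851851852 378.77777777777777 [ 0.6546 -0.0603  0.183 ]
   rect ((652.4592895507812, -61.87889099121094), (18.21098518371582, 9.557405471801758), 89.44390869140625)
red ring 12 med [0.6407 0.0353 0.1839] lo [0.6375 0.0301 0.1811] hi [0.6442 0.0389 0.1871] pix 204.58333333333334 346.25 [0.6422 0.0362 0.183 ]
   rect ((640.5076904296875, 34.82472229003906), (9.71408462524414, 6.318624496459961), 67.38323974609375)
flag 94 med [ 0.4964 -0.2015  0.1259] lo [ 0.4912 -0.2097  0.1128] hi [ 0.4995 -0.1933  0.1458] pix 293.67021276595744 372.98936170212767 
   rect ((494.6781005859375, -201.24563598632812), (11.08227252960205, 17.940326690673828), 5.558049201965332)
handle 309 med [ 0.5434 -0.2415  0.1621] lo [ 0.5402 -0.2544  0.1322] hi [ 0.5491 -0.228   0.1857] pix 280.02912621359224 405.07766990291265 
   rect ((545.3150024414062, -241.3459014892578), (12.7396
[... 3498 characters left out ...]
0693 0.2124] pix 283.54545454545456 291.06060606060606 [0.4426 0.0558 0.208 ]
   rect ((442.5138244628906, 55.860252380371094), (29.843475341796875, 9.762187957763672), 73.47225189208984)
postish 167 med [0.6254 0.1735 0.1849] lo [0.6156 0.1333 0.1777] hi [0.6322 0.1969 0.1933] pix 200.7125748502994 242.8682634730539 [0.6245 0.1684 0.19  ]
   rect ((625.1040649414062, 164.1749725341797), (16.073684692382812, 67.6860580444336), 5.601999759674072)
casting 279 med [ 0.4569 -0.0587  0.0283] lo [ 0.432  -0.0759  0.0218] hi [ 0.4863 -0.0413  0.0423] pix 277.4551971326165 341.9498207885305 
   rect ((458.9703369140625, -58.76457595825195), (59.3077392578125, 30.055557250976562), 14.734786033630371)
```

View pics/c1.png

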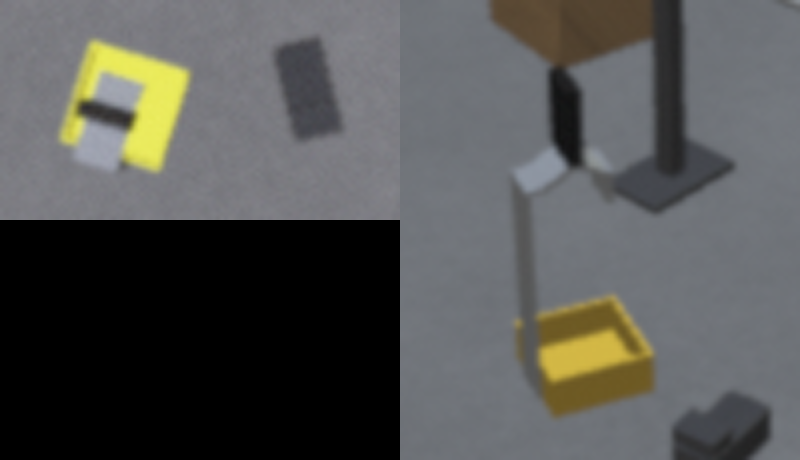

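Carrier: yaw ≈ -0.305 (strap toward the robot), tab at about (.443,.055). Station yaw ≈ +0.122, green ring at (.655,-.059).

```bash
cat > p.py <<'E'
# usage: p.py x y z yaw(of tool y-axis, mod pi) : total deltas in tool axes, scaled units, if turn done with z first
import sys
from h import *
def plan(x,y,z,yaw):
    s=bot.state();R=np.array(s["tool_rot"]);p=np.array(s["position"])
    from scipy.spatial.transform import Rotation as Ro
    yt=np.array([np.cos(yaw),np.sin(yaw),0]); yt*=np.sign(yt@R[:,1]) or 1
    T=np.stack([np.cross(yt,[0,0,-1]),yt,[0,0,-1]],1)
    w=Ro.from_matrix(R.T@T).as_rotvec()
    g=np.array([x,y,z])-p
    print("clock",s["clock"],"p",p.round(4),"ty",R[:,1].round(4),"tz",R[:,2].round(4),"F",np.round(s["wrist_force"],1),"open",s["opening"],s["gripper_force"])
    print("turn units",(w/(np.pi/2)).round(4),"shift units in current axes",(R.T@g/.03).round(3),"in final axes",(T.T@g/.03).round(3))
if __name__=="__main__": plan(*map(float,sys.argv[1:]))
E
python3 p.py .4432 .0548 .27 -.305
```

```text
clock 1.0 p [0.2386 0.5232 0.2313] ty [4.149e-01 9.099e-01 1.000e-04] tz [ 1.e-04  1.e-04 -1.e+00] F [ 0.3  0.2 -0.4] open 0.08551264176336686 0.0
turn units [ 1.000e-04 -1.000e-04  9.218e-01] shift units in current axes [-12.683 -11.377  -1.29 ] in final axes [-12.845  11.195  -1.289]
```

>>> {"op": "move_arm", "data": {"deltas": [[0,0,-0.13,0,0,0.092],[0,0,-0.13,0,0,0.092],[0,0,-0.13,0,0,0.092],[0,0,-0.13,0,0,0.092],[0,0,-0.13,0,0,0.092],[0,0,-0.13,0,0,0.092],[0,0,-0.13,0,0,0.092],[0,0,-0.13,0,0,0.092],[0,0,-0.13,0,0,0.092],[0,0,-0.13,0,0,0.092]], "fingers": 1}}

```text
clock: 2.0
position: [0.2386, 0.5232, 0.2705]
tool_rot: [[0.303, 0.953, 0.0], [0.953, -0.303, 0.0], [0.0, 0.0, -1.0]]
wrist_force: [0.8, -0.3, 0.1]
opening: 0.0856
gripper_force: 0.0
```

```bash
python3 p.py .4432 .0548 .27 -.305
```

```text
clock 2.0 p [0.2386 0.5232 0.2705] ty [ 0.9529 -0.3033  0.    ] tz [ 0.  0. -1.] F [ 0.8 -0.3  0.1] open 0.08557769378477632 0.0
turn units [ 0.    -0.    -0.002] shift units in current axes [-12.808  11.235   0.015] in final axes [-12.844  11.194   0.015]
```

>>> {"op": "move_arm", "data": {"deltas": [[-0.64,0.56,0,0,0,0],[-0.64,0.56,0,0,0,0],[-0.64,0.56,0,0,0,0],[-0.64,0.56,0,0,0,0],[-0.64,0.56,0,0,0,0],[-0.64,0.56,0,0,0,0],[-0.64,0.56,0,0,0,0],[-0.64,0.56,0,0,0,0],[-0.64,0.56,0,0,0,0],[-0.64,0.56,0,0,0,0]]}}

```text
clock: 3.0
position: [0.3421, 0.2889, 0.2705]
tool_rot: [[0.297, 0.955, 0.0], [0.955, -0.297, 0.0], [0.0, 0.0, -1.0]]
wrist_force: [-0.8, 1.0, 0.6]
opening: 0.0856
gripper_force: 0.0
```

>>> {"op": "move_arm", "data": {"deltas": [[-0.64,0.56,0,0,0,0],[-0.64,0.56,0,0,0,0],[-0.64,0.56,0,0,0,0],[-0.64,0.56,0,0,0,0],[-0.64,0.56,0,0,0,0],[-0.64,0.56,0,0,0,0],[-0.64,0.56,0,0,0,0],[-0.64,0.56,0,0,0,0],[-0.64,0.56,0,0,0,0],[0,0,0,0,0,0]]}}

```text
clock: 4.0
position: [0.436, 0.0777, 0.2703]
tool_rot: [[0.301, 0.954, 0.001], [0.954, -0.301, -0.001], [-0.001, 0.001, -1.0]]
wrist_force: [0.3, 0.2, 0.3]
opening: 0.0855
gripper_force: 0.0
```

```bash
cat > w.py <<'E'
from h import *
np.set_printoptions(precision=4,suppress=True)
im,d,K,W=grab("wrist"); cv2.imwrite("pics/w1.png",im[:,:,::-1]); P=cloud(d,K,W)
for n,z in (("carrier_grip",.187),("hook_seat",.15)):
    for q in spotter.place_of("wrist",n)[:2]: print(n,q["score"],q["centre"],at_z(K,W,*q["centre"],z))
m=(d>0)&(P[...,2]>.19)&(P[...,2]<.22)&(np.hypot(P[...,0]-.443,P[...,1]-.055)<.04)
q=P[m]; print(m.sum(), cv2.minAreaRect((q[:,:2]*1000).astype(np.float32)) if m.sum()>4 else "", np.median(q[:,2]))
E
python3 w.py; python3 p.py .4432 .0548 .27 -.305
```

```text
carrier_grip 0.92 [264.1, 346.0] [0.447  0.0571 0.187 ]
hook_seat 0.8 [249.4, 341.3] [0.4454 0.0555 0.15  ]
918 ((446.1227722167969, 56.16145706176758), (30.188474655151367, 9.855822563171387), 73.4473876953125) 0.20761027252217673
clock 4.15 p [0.4344 0.0803 0.2703] ty [ 9.546e-01 -2.979e-01 -7.000e-04] tz [-5.e-04  8.e-04 -1.e+00] F [-1.  -0.8  1. ] open 0.0852685087092784 0.0
turn units [-0.0004 -0.0004  0.0016] shift units in current axes [-0.726  0.533  0.008] in final axes [-0.724  0.535  0.009]
```

View pics/w1.png

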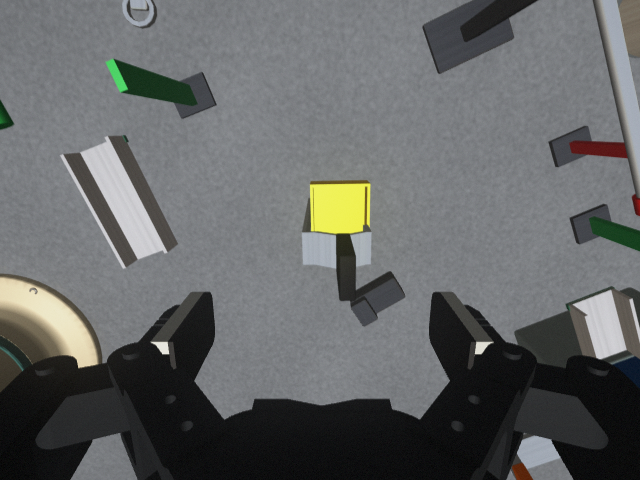

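Wrist view: tab at (346,265) midway between fingers horizontally, yaw aligned, tray beyond; tab measured at (.446,.056). Move over it and descend.

```bash
python3 p.py .4448 .0558 .168 -.295
```

```text
clock 4.15 p [0.4344 0.0803 0.2703] ty [ 9.546e-01 -2.979e-01 -7.000e-04] tz [-5.e-04  8.e-04 -1.e+00] F [-1.  -0.8  1. ] open 0.0852685087092784 0.0
turn units [-0.0004 -0.0004 -0.0048] shift units in current axes [-0.68   0.577  3.408] in final axes [-0.682  0.569  3.409]
```

>>> {"op": "move_arm", "data": {"deltas": [[-0.34,0.29,0,0,0,-0.005],[-0.34,0.29,0,0,0,0],[0,0,0.4,0,0,0],[0,0,0.5,0,0,0],[0,0,0.5,0,0,0],[0,0,0.5,0,0,0],[0,0,0.5,0,0,0],[0,0,0.5,0,0,0],[0,0,0.5,0,0,0],[0,0,0,0,0,0]]}}

```text
clock: 5.15
position: [0.4429, 0.056, 0.1658]
tool_rot: [[0.29, 0.957, -0.006], [0.957, -0.29, 0.001], [-0.001, -0.006, -1.0]]
wrist_force: [-0.4, -0.1, -0.4]
opening: 0.0851
gripper_force: 0.0
```

>>> {"op": "move_arm", "data": {"deltas": [[0,0,0,0,0,0],[0,0,0,0,0,0],[0,0,0,0,0,0],[0,0,0,0,0,0],[0,0,0,0,0,0],[0,0,0,0,0,0],[0,0,0,0,0,0],[0,0,0,0,0,0],[0,0,0,0,0,0],[0,0,0,0,0,0]], "fingers": -1}}

```text
clock: 6.15
position: [0.446, 0.0553, 0.1688]
tool_rot: [[0.29, 0.957, 0.001], [0.957, -0.29, -0.0], [0.0, 0.001, -1.0]]
wrist_force: [0.8, -0.3, 5.0]
opening: 0.0093
gripper_force: 59.7
```

```bash
python3 p.py .5 .1 .236 .1215
```

```text
clock 6.15 p [0.446  0.0553 0.1688] ty [ 0.957  -0.2901  0.0013] tz [ 1.3e-03 -1.0e-04 -1.0e+00] F [ 0.8 -0.3  5. ] open 0.009332756915250458 59.72979247570038
turn units [ 0.0009 -0.     -0.2647] shift units in current axes [ 1.95   1.295 -2.239] in final axes [ 1.262  1.969 -2.241]
```

>>> {"op": "move_arm", "data": {"deltas": [[0,0,-0.2,0,0,0],[0,0,-0.35,0,0,-0.03],[0,0,-0.35,0,0,-0.04],[0,0,-0.35,0,0,-0.04],[0,0,-0.35,0,0,-0.04],[0,0,-0.35,0,0,-0.04],[0,0,-0.25,0,0,-0.04],[0,0,-0.2,0,0,-0.035],[0,0,0,0,0,0],[0,0,0,0,0,0]]}}

```text
clock: 7.15
position: [0.4445, 0.0554, 0.2394]
tool_rot: [[-0.121, 0.993, -0.002], [0.993, 0.121, 0.0], [0.001, -0.002, -1.0]]
wrist_force: [0.4, -0.1, -3.2]
opening: 0.0094
gripper_force: 58.5
```

```bash
python3 p.py .6352 .096 .2405 .1215
```

```text
clock 7.15 p [0.4445 0.0554 0.2394] ty [ 0.9927  0.1206 -0.0022] tz [-2.3e-03  2.0e-04 -1.0e+00] F [ 0.4 -0.1 -3.2] open 0.009433771605029737 58.496262431144714
turn units [-0.0014 -0.0003 -0.0004] shift units in current axes [ 0.576  6.472 -0.05 ] in final axes [ 0.572  6.473 -0.035]
```

>>> {"op": "move_arm", "data": {"deltas": [[0.1,0.4,0,0,0,0],[0.1,0.6,0,0,0,0],[0.1,0.7,0,0,0,0],[0.1,0.8,0,0,0,0],[0.1,0.8,0,0,0,0],[0.07,0.7,0,0,0,0],[0,0.5,0,0,0,0],[0,0.3,0,0,0,0],[0,0,0,0,0,0],[0,0,0,0,0,0]]}}

```text
clock: 8.15
position: [0.5856, 0.0899, 0.2396]
tool_rot: [[-0.121, 0.993, -0.002], [0.993, 0.122, 0.0], [0.0, -0.002, -1.0]]
wrist_force: [-0.3, 0.3, -3.6]
opening: 0.0095
gripper_force: 58.6
```

```bash
cat > r.py <<'E'
from h import *
np.set_printoptions(precision=4,suppress=True)
im,d,K,W=grab("wrist"); cv2.imwrite("pics/w2.png",im[:,:,::-1]); P=cloud(d,K,W)
m=(d>0)&(P[...,2]>.165)&(P[...,2]<.2)&(P[...,0]>.615)&(P[...,0]<.68)&(P[...,1]>-.1)&(P[...,1]<.15)
q=P[m];print(len(q))
if len(q)>20:
    vx,vy,x0,y0=cv2.fitLine(q[:,:2].astype(np.float32),cv2.DIST_HUBER,0,.01,.01).ravel(); print("yaw",-vx/vy,"x at y=.0269",x0+(.0269-y0)*vx/vy,"z hi",np.percentile(q[:,2],[5,50,90,98]))
hsv=cv2.cvtColor(im,cv2.COLOR_RGB2HSV);H,S=hsv[...,0],hsv[...,1]
for n,mm in (("green",(H>45)&(H<75)&(S>120)&m),("red",((H<6)|(H>174))&(S>150)&m)): print(n,mm.sum(),P[mm].mean(0) if mm.sum() else "")
E
python3 r.py;python3 p.py .6352 .096 .2405 .1215
```

```text
3105
yaw 0.124294005 x at y=.0269 0.64583397 z hi [0.1806 0.184  0.1852 0.1858]
green 0 
red 16 [0.6398 0.0411 0.1788]
clock 8.2 p [0.5854 0.0898 0.2399] ty [ 0.9926  0.1215 -0.0017] tz [-0.0017  0.     -1.    ] F [-0.8 -0.  -4.1] open 0.009468546244262556 58.64176869392395
turn units [-0.0011 -0.0001  0.0002] shift units in current axes [ 0.003  1.674 -0.021] in final axes [ 0.003  1.674 -0.018]
```

View pics/w2.png

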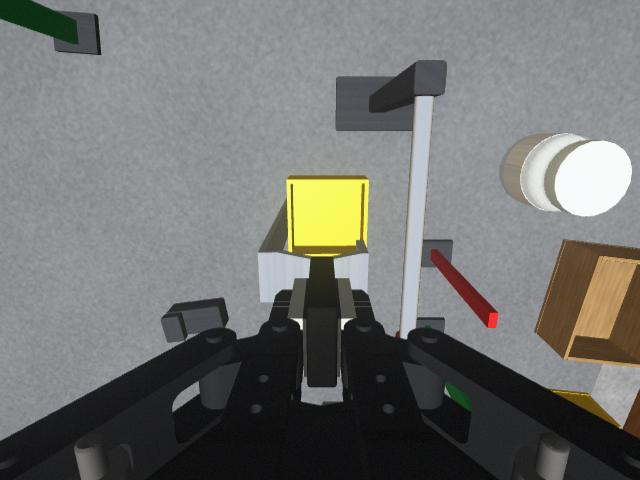

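Wrist view: carrier held upright, hook on the near side of the rail (rail at column ~415), well between the red ring and post. Move in 51 mm, then lower.

>>> {"op": "move_arm", "data": {"deltas": [[0,0.3,0,0,0,0],[0,0.4,0,0,0,0],[0,0.4,0,0,0,0],[0,0.3,0,0,0,0],[0,0.2,0,0,0,0],[0,0.11,0,0,0,0],[0,0,0,0,0,0],[0,0,0.3,0,0,0],[0,0,0.3,0,0,0],[0,0,0,0,0,0]]}}

```text
clock: 9.2
position: [0.6354, 0.096, 0.2201]
tool_rot: [[-0.122, 0.993, -0.005], [0.993, 0.122, -0.0], [0.0, -0.005, -1.0]]
wrist_force: [-0.5, -0.0, -3.8]
opening: 0.0092
gripper_force: 58.7
```

```bash
python3 r.py;python3 p.py .6363 .096 .199 .1215
```

```text
2335
yaw 0.1203344 x at y=.0269 0.64760464 z hi [0.1815 0.1842 0.1862 0.1998]
green 0 
red 0 
clock 9.25 p [0.636  0.096  0.2209] ty [ 0.9926  0.1216 -0.003 ] tz [-3.e-03 -1.e-04 -1.e+00] F [ 0.5 -0.8 -3.2] open 0.00926441128795965 58.68561029434204
turn units [-0.0019 -0.0002  0.0003] shift units in current axes [-0.001  0.013  0.731] in final axes [-0.     0.01   0.731]
```

View pics/w2.png

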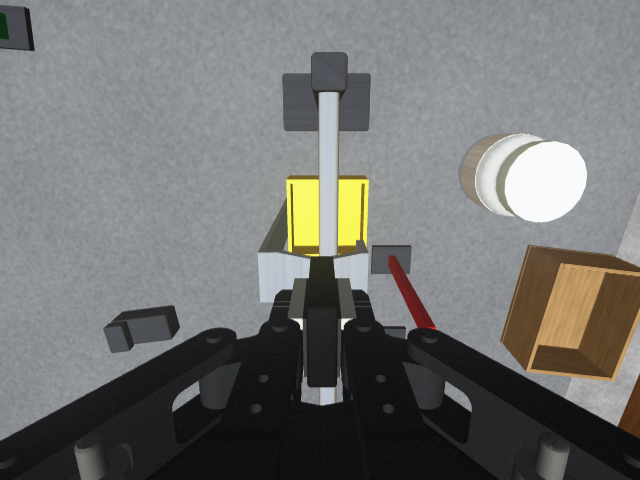

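Rail passes under the hook (column ~328, matching the tray's centre). Lower to seat.

>>> {"op": "move_arm", "data": {"deltas": [[0,0.04,0.2,0,0,0],[0,0,0.2,0,0,0],[0,0,0.1,0,0,0],[0,0,0.1,0,0,0],[0,0,0.05,0,0,0],[0,0,0.04,0,0,0],[0,0,0,0,0,0],[0,0,0,0,0,0],[0,0,0,0,0,0],[0,0,0,0,0,0]]}}

```text
clock: 10.25
position: [0.6384, 0.0962, 0.2018]
tool_rot: [[-0.122, 0.993, 0.0], [0.993, 0.122, 0.0], [0.0, 0.0, -1.0]]
wrist_force: [0.2, 0.4, -4.6]
opening: 0.0092
gripper_force: 58.7
```

```bash
python3 p.py .6553 -.059 .199 .1215
```

```text
clock 10.25 p [0.6384 0.0962 0.2018] ty [9.926e-01 1.217e-01 4.000e-04] tz [ 4.e-04  1.e-04 -1.e+00] F [ 0.2  0.4 -4.6] open 0.009159831045839034 58.65358114242554
turn units [ 0.0002 -0.      0.0003] shift units in current axes [-5.205 -0.072  0.093] in final axes [-5.205 -0.07   0.093]
```

>>> {"op": "move_arm", "data": {"deltas": [[0,0,0.03,0,0,0],[0,0,0.03,0,0,0],[0,0,0.03,0,0,0],[0,0,0.01,0,0,0],[0,0,0,0,0,0],[0,0,0,0,0,0],[0,0,0,0,0,0],[0,0,0,0,0,0],[0,0,0,0,0,0],[0,0,0,0,0,0]]}}

```text
clock: 11.25
position: [0.6385, 0.0963, 0.1989]
tool_rot: [[-0.122, 0.993, 0.001], [0.993, 0.122, 0.0], [0.0, 0.001, -1.0]]
wrist_force: [0.8, 0.1, -0.4]
opening: 0.0094
gripper_force: 59.0
```

Seated on the rail (weight nearly off). Slide to -y.

>>> {"op": "move_arm", "data": {"deltas": [[-0.15,0,0,0,0,0],[-0.3,0,0,0,0,0],[-0.35,0,0,0,0,0],[-0.4,0,0,0,0,0],[-0.4,0,0,0,0,0],[-0.4,0,0,0,0,0],[-0.4,0,0,0,0,0],[-0.3,0,0,0,0,0],[-0.2,0,0,0,0,0],[-0.1,0,0,0,0,0]]}}

```text
clock: 12.25
position: [0.6496, 0.0064, 0.1988]
tool_rot: [[-0.121, 0.993, 0.001], [0.993, 0.121, 0.001], [0.001, 0.001, -1.0]]
wrist_force: [1.4, 4.5, 1.9]
opening: 0.0091
gripper_force: 59.6
```

```bash
python3 p.py .657 -.0595 .199 .1215
```

```text
clock 12.25 p [0.6496 0.0064 0.1988] ty [9.926e-01 1.211e-01 7.000e-04] tz [ 7.e-04  6.e-04 -1.e+00] F [1.4 4.5 1.9] open 0.009080390113413354 59.56248342990875
turn units [ 0.0005 -0.0003 -0.0001] shift units in current axes [-2.211 -0.021 -0.007] in final axes [-2.211 -0.022 -0.006]
```

>>> {"op": "move_arm", "data": {"deltas": [[-0.2,0,0,0,0,0],[-0.4,0,0,0,0,0],[-0.4,0,0,0,0,0],[-0.4,0,0,0,0,0],[-0.3,0,0,0,0,0],[-0.25,0,0,0,0,0],[-0.15,0,0,0,0,0],[-0.11,0,0,0,0,0],[0,0,0,0,0,0],[0,0,0,0,0,0]]}}

```text
clock: 13.25
position: [0.6577, -0.0595, 0.1988]
tool_rot: [[-0.122, 0.993, 0.001], [0.993, 0.122, -0.001], [-0.001, 0.001, -1.0]]
wrist_force: [3.1, 2.2, 3.9]
opening: 0.0096
gripper_force: 59.8
```

```bash
python3 p.py .657 -.0595 .199 .1215; cat > g.py <<'E'
from h import *
np.set_printoptions(precision=4,suppress=True)
for c in ("top","side","wrist"):
    im,d,K,W=grab(c);P=cloud(d,K,W);cv2.imwrite(f"pics/g_{c}.png",im[:,:,::-1])
    for n,z in (("spout",.18),("hook_seat",.18),("carrier_grip",.217)):
        for q in spotter.place_of(c,n)[:2]: print(c,n,round(q["score"],2),np.round(q["centre"]),at_z(K,W,*q["centre"],z))
    hsv=cv2.cvtColor(im,cv2.COLOR_RGB2HSV);H,S=hsv[...,0],hsv[...,1]
    m=(H>45)&(H<75)&(S>120)&(np.hypot(P[...,0]-.655,P[...,1]+.058)<.03)&(P[...,2]>.165)&(d>0)
    if m.sum(): print(c,"green",m.sum(),P[m].min(0),P[m].max(0))
a=cv2.imread("pics/g_side.png")[170:300,300:440];b=cv2.imread("pics/g_top.png")[150:230,290:400]
o=np.zeros((520,800,3),np.uint8);a=cv2.resize(a,(420,390),interpolation=2);b=cv2.resize(b,(380,276),interpolation=2)
o[:390,:420]=a;o[:276,420:]=b;cv2.imwrite("pics/g.png",o)
E
python3 g.py
```

```text
clock 13.25 p [ 0.6577 -0.0595  0.1988] ty [9.926e-01 1.218e-01 8.000e-04] tz [ 0.001  -0.0014 -1.    ] F [3.1 2.2 3.9] open 0.009574832425216227 59.78938579559326
turn units [0.0005 0.0009 0.0004] shift units in current axes [ 0.005 -0.024 -0.005] in final axes [ 0.005 -0.024 -0.005]
top spout 0.76 [362. 216.] [0.2662 0.2195 0.18  ]
top spout 0.52 [190. 347.] [ 0.6526 -0.0642  0.18  ]
top hook_seat 0.75 [188. 345.] [ 0.6584 -0.0592  0.18  ]
side spout 0.91 [219. 380.] [ 0.6588 -0.0601  0.18  ]
side spout 0.57 [232. 169.] [0.2604 0.2023 0.18  ]
side hook_seat 0.95 [221. 381.] [ 0.6547 -0.0682  0.18  ]
side carrier_grip 0.55 [205. 380.] [ 0.6576 -0.0595  0.217 ]
wrist hook_seat 0.67 [280. 323.] [ 0.6586 -0.0593  0.18  ]
wrist carrier_grip 0.76 [318. 321.] [ 0.6575 -0.0591  0.217 ]
wrist green 1 [ 0.6644 -0.0387  0.2924] [ 0.6644 -0.0387  0.2924]
```

View pics/g.png

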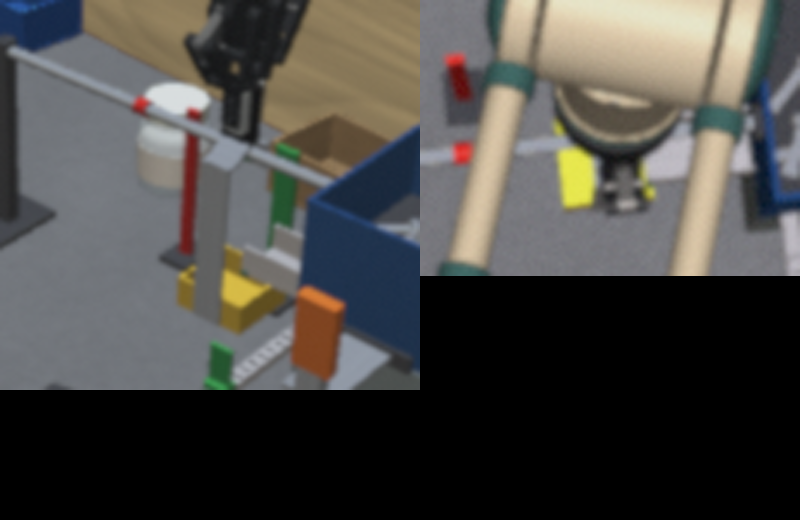

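The carrier hangs on the rail with the green ring hidden under its hook, at the measured mark (.657,-.0595). Release and rise.

>>> {"op": "move_arm", "data": {"deltas": [[0,0,0,0,0,0],[0,0,0,0,0,0],[0,0,0,0,0,0],[0,0,0,0,0,0],[0,0,0,0,0,0],[0,0,0,0,0,0],[0,0,0,0,0,0],[0,0,0,0,0,0],[0,0,0,0,0,0],[0,0,0,0,0,0]], "fingers": 0.3}}

```text
clock: 14.85
position: [0.6574, -0.0589, 0.1987]
tool_rot: [[-0.122, 0.993, 0.0], [0.993, 0.122, 0.0], [0.0, 0.0, -1.0]]
wrist_force: [0.2, 0.7, -0.4]
opening: 0.0558
gripper_force: 0.0
```

>>> {"op": "move_arm", "data": {"deltas": [[0,0,-0.1,0,0,0],[0,0,-0.2,0,0,0],[0,0,-0.3,0,0,0],[0,0,-0.4,0,0,0],[0,0,-0.4,0,0,0],[0,0,-0.4,0,0,0],[0,0,-0.4,0,0,0],[0,0,-0.3,0,0,0],[0,0,-0.2,0,0,0],[0,0,0,0,0,0]]}}

```text
clock: 15.85
position: [0.6578, -0.059, 0.2807]
tool_rot: [[-0.122, 0.993, 0.002], [0.993, 0.122, -0.0], [-0.0, 0.002, -1.0]]
wrist_force: [-0.3, -0.9, -0.1]
opening: 0.0556
gripper_force: 0.0
```

```bash
cat > k.py <<'E'
from h import *
np.set_printoptions(precision=4,suppress=True)
im,d,K,W=grab("wrist");P=cloud(d,K,W);cv2.imwrite("pics/w4.png",im[:,:,::-1])
for n,z in (("spout",.18),("hook_seat",.18),("carrier_grip",.217),("shutter",.155),("flag",.11)):
    for q in spotter.place_of("wrist",n)[:2]: print(n,round(q["score"],2),np.round(q["centre"]),at_z(K,W,*q["centre"],z))
for c in ("wrist","side"):
    if c=="side": im,d,K,W=grab(c);P=cloud(d,K,W)
    m=(d>0)&(P[...,2]>.228)&(P[...,2]<.245)&(np.hypot(P[...,0]-.657,P[...,1]+.06)<.04);q=P[m]
    if m.sum()>4: print(c,m.sum(),cv2.minAreaRect((q[:,:2]*1000).astype(np.float32)),np.median(q[:,2]))
E
python3 k.py;python3 p.py .545 -.2385 .27 .1215
```

```text
hook_seat 0.91 [236. 321.] [ 0.658  -0.0607  0.18  ]
carrier_grip 0.7 [251. 323.] [ 0.6592 -0.0596  0.217 ]
shutter 0.83 [406. 178.] [ 0.5523 -0.2398  0.155 ]
shutter 0.21 [ 84. 322.] [0.646  0.0398 0.155 ]
flag 0.65 [330. 141.] [ 0.4992 -0.197   0.11  ]
wrist 1009 ((657.3787231445312, -58.76133728027344), (9.415010452270508, 30.6268367767334), 7.028987884521484) 0.23774597391493874
side 75 ((655.1261596679688, -61.61920166015625), (14.190229415893555, 30.348941802978516), 10.964006423950195) 0.23552119779250902
clock 16.2 p [ 0.6572 -0.0589  0.279 ] ty [ 0.9926  0.1217 -0.001 ] tz [-1.1e-03  3.0e-04 -1.0e+00] F [-0.8  0.4 -0.8] open 0.05531142905806995 0.0
turn units [-0.0007 -0.0003  0.0003] shift units in current axes [-5.488 -4.439  0.302] in final axes [-5.49  -4.437  0.299]
```

View pics/w4.png

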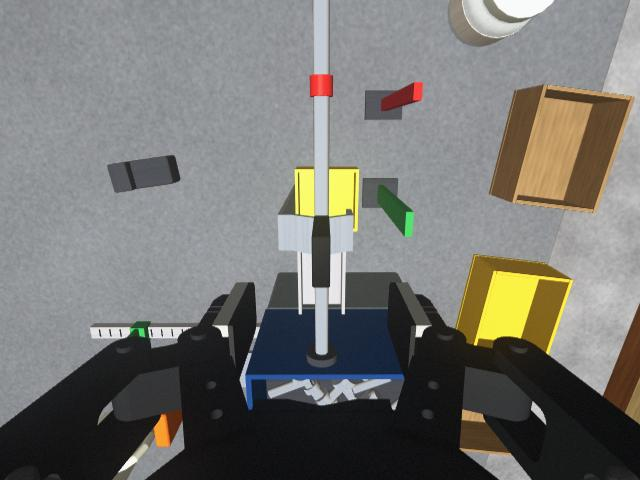

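Wrist view: carrier hangs free at the ring (tab (321,250)), fingers clear; handle at (165,430), flag at (140,328). Now over to the handle.

>>> {"op": "move_arm", "data": {"deltas": [[-0.4,-0.34,0,0,0,0],[-0.6,-0.5,0,0,0,0],[-0.7,-0.56,0,0,0,0],[-0.7,-0.56,0,0,0,0],[-0.7,-0.56,0,0,0,0],[-0.7,-0.56,0,0,0,0],[-0.7,-0.56,0,0,0,0],[-0.6,-0.5,0,0,0,0],[-0.39,-0.3,0,0,0,0],[0,0,0,0,0,0]]}}

```text
clock: 17.2
position: [0.5439, -0.2405, 0.2796]
tool_rot: [[-0.119, 0.993, -0.0], [0.993, 0.119, -0.001], [-0.0, -0.0, -1.0]]
wrist_force: [-0.2, -0.3, -0.0]
opening: 0.0552
gripper_force: 0.0
```

```bash
cat > f.py <<'E'
from h import *
import sys
np.set_printoptions(precision=4,suppress=True)
im,d,K,W=grab("wrist");P=cloud(d,K,W);cv2.imwrite("pics/w5.png",im[:,:,::-1])
hsv=cv2.cvtColor(im,cv2.COLOR_RGB2HSV);H,S=hsv[...,0].astype(int),hsv[...,1]
a=.1215;c,s=np.cos(a),np.sin(a);ex=np.array([c,s,0]);ey=np.array([-s,c,0])
def rep(n,m):
    q=P[m]
    if len(q)<5: print(n,"none");return
    X=q@ex;Y=q@ey;mx=(np.percentile(X,2)+np.percentile(X,98))/2;my=(np.percentile(Y,2)+np.percentile(Y,98))/2
    print(n,len(q),"stX",np.percentile(X,[2,50,98]),"stY",np.percentile(Y,[2,50,98]),"z",np.percentile(q[:,2],[2,50,98]),"world mid",mx*ex+my*ey,"rect",cv2.minAreaRect((q[:,:2]*1000).astype(np.float32)))
ok=(d>0)&(P[...,0]>.42)&(P[...,0]<.62)&(P[...,1]<-.14)&(P[...,1]>-.3)
o=ok&(H>=5)&(H<20)&(S>150);g=ok&(H>45)&(H<80)&(S>110)
rep("handle",o&(P[...,2]>.1));rep("handle top",o&(P[...,2]>.181)&(P[...,2]<.2));rep("flag",g&(P[...,2]>.08)&(P[...,2]<.16));rep("flag top",g&(P[...,2]>.143)&(P[...,2]<.155))
E
python3 f.py;python3 p.py .545 -.2385 .27 .1215
```

```text
handle 796 stX [0.5112 0.5173 0.5221] stY [-0.3172 -0.2995 -0.2867] z [0.1373 0.1843 0.1861] world mid [ 0.5494 -0.2371  0.    ] rect ((575.9305419921875, -234.31021118164062), (64.26038360595703, 31.6538143157959), 6.876181125640869)
handle top 610 stX [0.5111 0.5173 0.5221] stY [-0.3175 -0.3044 -0.2871] z [0.1823 0.1847 0.1862] world mid [ 0.5495 -0.2374  0.    ] rect ((549.5625610351562, -237.576416015625), (11.121415138244629, 31.481962203979492), 6.88095235824585)
flag 300 stX [0.4671 0.4732 0.4781] stY [-0.266  -0.2572 -0.2491] z [0.1136 0.118  0.148 ] world mid [ 0.5003 -0.1984  0.    ] rect ((499.6285095214844, -198.6277618408203), (13.159802436828613, 18.159597396850586), 11.625360488891602)
flag top 136 stX [0.4693 0.4714 0.4732] stY [-0.2662 -0.2578 -0.2492] z [0.1447 0.1465 0.1481] world mid [ 0.499  -0.1987  0.    ] rect ((499.0048828125, -198.9398956298828), (4.147882461547852, 17.723722457885742), 6.639223575592041)
clock 17.25 p [ 0.5447 -0.2392  0.2797] ty [9.928e-01 1.198e-01 4.000e-04] tz [ 4.e-04  5.e-04 -1.e+00] F [ 0.   0.8 -0.3] open 0.05554939356375691 0.0
turn units [ 0.0003 -0.0003 -0.0009] shift units in current axes [0.023 0.013 0.322] in final axes [0.023 0.013 0.322]
```

View pics/w5.png

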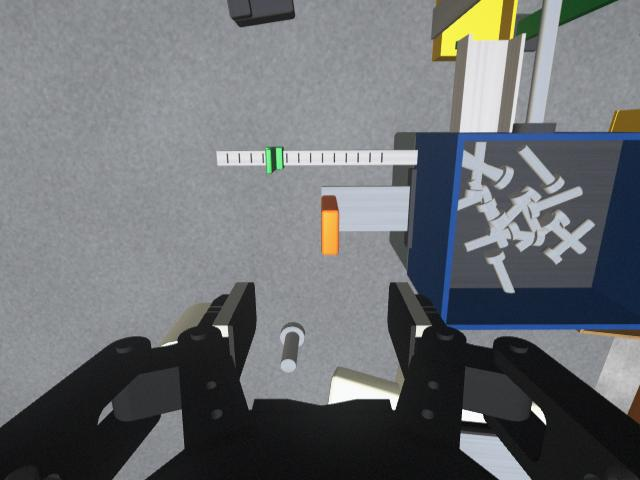

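Wrist view: handle (330,232), flag (274,159), both beside the hopper; pull needed = 0.517-0.4715 ≈ 45.4 mm (fixed camera agrees). Descend on the handle.

>>> {"op": "move_arm", "data": {"deltas": [[0.04,0.16,0,0,0,0.001],[0,0,0.3,0,0,0],[0,0,0.6,0,0,0],[0,0,0.7,0,0,0],[0,0,0.7,0,0,0],[0,0,0.7,0,0,0],[0,0,0.6,0,0,0],[0,0,0.5,0,0,0],[0,0,0.36,0,0,0],[0,0,0,0,0,0]]}}

```text
clock: 18.25
position: [0.549, -0.2354, 0.1436]
tool_rot: [[-0.121, 0.993, -0.004], [0.993, 0.121, 0.002], [0.003, -0.003, -1.0]]
wrist_force: [-0.3, -0.2, 0.0]
opening: 0.0556
gripper_force: 0.0
```

```bash
python3 p.py .5493 -.2375 .146 .1215
```

```text
clock 18.25 p [ 0.549  -0.2354  0.1436] ty [ 0.9926  0.1213 -0.0032] tz [-0.0035  0.0023 -1.    ] F [-0.3 -0.2  0. ] open 0.05556609059793226 0.0
turn units [-0.0021 -0.0017  0.    ] shift units in current axes [-0.069 -0.    -0.08 ] in final axes [-0.069  0.    -0.08 ]
```

Aligned; close.

>>> {"op": "move_arm", "data": {"deltas": [[0,0,0,0,0,0],[0,0,0,0,0,0],[0,0,0,0,0,0],[0,0,0,0,0,0],[0,0,0,0,0,0],[0,0,0,0,0,0],[0,0,0,0,0,0],[0,0,0,0,0,0],[0,0,0,0,0,0],[0,0,0,0,0,0]], "fingers": -1}}

```text
clock: 19.25
position: [0.5489, -0.2372, 0.1468]
tool_rot: [[-0.12, 0.993, -0.001], [0.993, 0.12, -0.001], [-0.001, -0.001, -1.0]]
wrist_force: [-5.4, -0.7, 5.5]
opening: 0.0114
gripper_force: 60.4
```

```bash
python3 p.py .5493 -.2375 .146 .1215; python3 f.py
```

```text
clock 19.25 p [ 0.5489 -0.2372  0.1468] ty [ 0.9927  0.1204 -0.0011] tz [-0.001 -0.001 -1.   ] F [-5.4 -0.7  5.5] open 0.011400877077100968 60.38680672645569
turn units [-0.0007  0.0005 -0.0005] shift units in current axes [-0.011  0.012  0.028] in final axes [-0.011  0.012  0.028]
handle 4534 stX [0.5106 0.516  0.5217] stY [-0.3168 -0.2923 -0.2865] z [0.1337 0.1843 0.1858] world mid [ 0.5489 -0.2368  0.    ] rect ((548.7415161132812, -237.95281982421875), (12.21652603149414, 33.496707916259766), 6.592761039733887)
handle top 3018 stX [0.5107 0.516  0.5216] stY [-0.3171 -0.3004 -0.2868] z [0.1822 0.1847 0.1859] world mid [ 0.549  -0.2372  0.    ] rect ((548.9050903320312, -237.94189453125), (11.763803482055664, 33.4815559387207), 6.8449225425720215)
flag 1097 stX [0.4681 0.473  0.478 ] stY [-0.2661 -0.2569 -0.249 ] z [0.1144 0.1315 0.1477] world mid [ 0.5008 -0.1983  0.    ] rect ((499.4169006347656, -198.6995086669922), (13.688297271728516, 17.981815338134766), 9.369833946228027)
flag top 445 stX [0.4695 0.4715 0.4732] stY [-0.2662 -0.2574 -0.2493] z [0.1442 0.1467 0.1479] world mid [ 0.4991 -0.1987  0.    ] rect ((499.02752685546875, -198.81781005859375), (4.433497428894043, 17.905529022216797), 6.534319877624512)
```

>>> {"op": "move_arm", "data": {"deltas": [[0,-0.1,0,0,0,0],[0,-0.2,0,0,0,0],[0,-0.3,0,0,0,0],[0,-0.3,0,0,0,0],[0,-0.25,0,0,0,0],[0,-0.2,0,0,0,0],[0,-0.14,0,0,0,0],[0,0,0,0,0,0],[0,0,0,0,0,0],[0,0,0,0,0,0]]}}

```text
clock: 20.3
position: [0.5087, -0.2422, 0.1469]
tool_rot: [[-0.12, 0.993, 0.007], [0.993, 0.12, -0.001], [-0.001, 0.007, -1.0]]
wrist_force: [6.4, 2.1, 3.5]
opening: 0.0113
gripper_force: 59.7
```

```bash
python3 p.py .5493 -.2375 .146 .1215; python3 f.py;  python3 k.py; python3 f.py|tail -1; python3 - <<'E'
import cv2
from h import *
im,d,K,W=grab("side");a=cv2.resize(im[160:320,300:460,::-1],(600,600),interpolation=2);cv2.imwrite("pics/s9.png",a)
E
```

```text
clock 20.3 p [ 0.5087 -0.2422  0.1469] ty [0.9928 0.1199 0.0072] tz [ 7.3e-03 -6.0e-04 -1.0e+00] F [6.4 2.1 3.5] open 0.01133532762104041 59.68588471412659
turn units [ 0.0046  0.0009 -0.0009] shift units in current axes [-0.006  1.362  0.039] in final axes [-0.007  1.362  0.03 ]
handle 4554 stX [0.4699 0.4755 0.481 ] stY [-0.3167 -0.2924 -0.2865] z [0.1334 0.1843 0.1859] world mid [ 0.5085 -0.2418  0.    ] rect ((507.9591369628906, -240.3311767578125), (16.56342315673828, 38.313575744628906), 17.137014389038086)
handle top 3024 stX [0.47   0.4756 0.4809] stY [-0.3173 -0.3005 -0.2869] z [0.1822 0.1847 0.1859] world mid [ 0.5086 -0.2423  0.    ] rect ((507.9701843261719, -242.957275390625), (13.339666366577148, 33.112117767333984), 6.791033744812012)
flag 1171 stX [0.4646 0.4712 0.4776] stY [-0.2662 -0.2568 -0.2489] z [0.1154 0.1174 0.1477] world mid [ 0.4989 -0.1985  0.    ] rect ((498.6951599121094, -198.74171447753906), (13.412148475646973, 17.885955810546875), 7.0769853591918945)
flag top 426 stX [0.4692 0.4711 0.4728] stY [-0.2662 -0.2572 -0.2492] z [0.1455 0.1467 0.1478] world mid [ 0.4987 -0.1987  0.    ] rect ((498.7090759277344, -198.7439422607422), (3.6514482498168945, 17.657350540161133), 6.651864051818848)
shutter 0.79 [307. 321.] [ 0.5086 -0.2424  0.155 ]
flag 0.55 [184. 314.] [ 0.5001 -0.1998  0.11  ]
side 37 ((654.5089111328125, -53.971595764160156), (9.768184661865234, 16.95115089416504), 5.7659010887146) 0.23571092845442299
flag top 432 stX [0.4692 0.4711 0.4728] stY [-0.266  -0.2573 -0.2492] z [0.1452 0.1467 0.1481] world mid [ 0.4988 -0.1986  0.    ] rect ((498.7308044433594, -198.71595764160156), (3.6455652713775635, 17.728742599487305), 6.553402423858643)
```

View pics/s9.png

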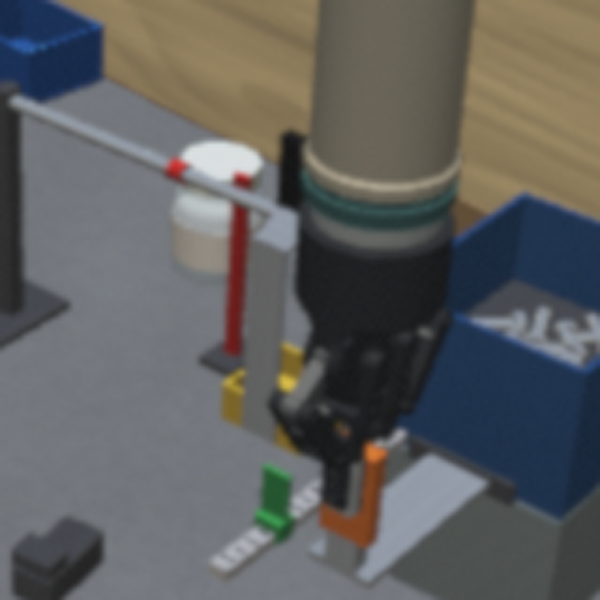

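Handle still 4.4 mm short of the flag; carrier still hanging. Pull a bit more.

>>> {"op": "move_arm", "data": {"deltas": [[0,-0.05,0,0,0,0],[0,-0.05,0,0,0,0],[0,-0.05,0,0,0,0],[0,0,0,0,0,0],[0,0,0,0,0,0],[0,0,0,0,0,0],[0,0,0,0,0,0],[0,0,0,0,0,0],[0,0,0,0,0,0],[0,0,0,0,0,0]]}}

```text
clock: 21.8
position: [0.5044, -0.2428, 0.1468]
tool_rot: [[-0.12, 0.993, 0.008], [0.993, 0.12, -0.001], [-0.001, 0.007, -1.0]]
wrist_force: [7.9, 1.7, 2.3]
opening: 0.0113
gripper_force: 59.8
```

```bash
python3 p.py .5493 -.2375 .146 .1215; python3 f.py
```

```text
clock 21.8 p [ 0.5044 -0.2428  0.1468] ty [0.9928 0.1199 0.0074] tz [ 7.6e-03 -6.0e-04 -1.0e+00] F [7.9 1.7 2.3] open 0.011308401110823145 59.759602546691895
turn units [ 0.0047  0.001  -0.0008] shift units in current axes [-0.005  1.505  0.039] in final axes [-0.007  1.506  0.028]
handle 4550 stX [0.4656 0.4712 0.4767] stY [-0.3167 -0.2924 -0.2865] z [0.1334 0.1843 0.1858] world mid [ 0.5042 -0.2423  0.    ] rect ((504.2706298828125, -243.1304168701172), (12.188321113586426, 32.79285430908203), 6.838985919952393)
handle top 3022 stX [0.4657 0.4712 0.4766] stY [-0.3171 -0.3006 -0.2868] z [0.1822 0.1847 0.1859] world mid [ 0.5043 -0.2426  0.    ] rect ((504.43402099609375, -243.1715850830078), (11.78361701965332, 32.65292739868164), 7.016851902008057)
flag 1240 stX [0.4643 0.4708 0.4775] stY [-0.2661 -0.2568 -0.2489] z [0.1151 0.1173 0.1477] world mid [ 0.4987 -0.1985  0.    ] rect ((498.6981201171875, -198.73019409179688), (13.523999214172363, 17.7846622467041), 6.738885402679443)
flag top 444 stX [0.4692 0.471  0.4728] stY [-0.2659 -0.2574 -0.2492] z [0.1451 0.1467 0.148 ] world mid [ 0.4988 -0.1986  0.    ] rect ((498.75634765625, -198.6705322265625), (3.638777732849121, 17.644393920898438), 7.010424613952637)
```

```bash
python3 -c "from cell import bot;print(bot.sign_off())"
```

```text
the job is handed in; nothing more can be done
None
```

I handed the job in at 21.8 s: the carrier hangs by itself at the green ring, and the gripper is holding the shutter handle open level with the flag, measured to within about 0.2 mm. No verdict was shown.

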